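# Rack the spice mills heavy end down

### The job

Put the three spice mills away in the sloping rack, one to a bay, each lying on the deck straight up the slope with its heavy end at the bottom by the lip. The two ends look alike, so lift each mill by its middle to feel which end is heavy, and carry it by the middle. Lower the mills onto the rack without letting them drop, and leave everything else where it is.

Things in the scene. Friction and masses are not known exactly. Their poses are not given: they have to be found in the camera images.
- mill_a_mid (a point): spice mill, 120 mm long, square section: a 38 x 38 x 24 mm steel cap at each end, between them a dark wooden grip 32 x 32 x 72 mm. Point: its centre, 19 mm up as it lies. x along its length, z up as it lies. 0.3 to 0.5 kg, centre of mass about 30 mm off the middle: held level by the middle it pulls about 0.12 N m to its heavy end. Which end that is changes from start to start and is not shown by the axes
- mill_b_mid (a point): second spice mill, the same in looks, size, mass, point and axes as mill_a; which of its ends is heavy must be found by lifting it, it changes from start to start
- mill_c_mid (a point): third spice mill, the same in looks, size, mass, point and axes as mill_a; which of its ends is heavy must be found by lifting it, it changes from start to start
- rack: fixed sheet-metal rack 300 mm wide; deck slopes down at 30 degrees away from the robot. Origin on the table under it; x level, from the low (far) to the high (near) edge; y across the bays. Low edge at x -75 mm, 30 mm up, with a lip 20 mm high square to the deck; deck 176 mm long, high edge 118 mm up. 3 bays 95 mm apart, each with 2 guides 50 mm apart, 14 mm high, along its lowest 32 mm; deck else bare
- bay_1 (a point): bay 1 of the rack (rack y +95 mm): the point where the centre of a mill lies when it lies in this bay along the slope, its low end 3 mm from the lip: 63 mm up the slope from the lip, 19 mm off the deck. Axes as the rack's (level)
- bay_2 (a point): bay 2 of the rack (rack y 0 mm): the point where the centre of a mill lies when it lies in this bay along the slope, its low end 3 mm from the lip: 63 mm up the slope from the lip, 19 mm off the deck. Axes as the rack's (level)
- bay_3 (a point): bay 3 of the rack (rack y -95 mm): the point where the centre of a mill lies when it lies in this bay along the slope, its low end 3 mm from the lip: 63 mm up the slope from the lip, 19 mm off the deck. Axes as the rack's (level)
- shaker: small plain aluminium shaker, 42 mm wide, 60 mm tall; origin centre of its underside. A bystander: leave it alone
- cup: small steel cup, 54 mm wide, 50 mm tall; origin centre of its underside. A bystander: leave it alone
- jar: glass jar with steel lid, 66 mm wide, 80 mm tall; origin centre of its underside. A bystander: leave it alone
- brush: basting brush with pale wooden handle, lying on the table; origin on its underside. A bystander: leave it alone
Not all that is in view belongs to the job. What is shaped like the part that bears mill_b_mid but green or purple is not meant.

How it is judged:
By the outcome, as a careful person would: the job done as asked, in the order asked, and still so for the second after the job is handed in, with the robot touching nothing.
It also fails if it takes over 67 s, if anything falls off the work surface, if the arm or the gripper's body presses on something with over 40 N, if the wrist force passes 120 N, or if a joint passes its speed limit or range.

### The arm

A 7-joint arm with a two-finger parallel gripper is mounted at the origin on the work surface. World frame = base frame: x ahead of the robot, y to its left, z up, the work surface at z = 0. Lengths are in mm, angles in rad, forces in N, time in s.
With the tool pointing down it reaches from about 425 to 800 mm from the base axis. Payload 8.3 kg.
Tool frame: the origin (TCP) lies at the very end of the fingers, on their centre line; the grasp point (between the pads) lies 19 mm behind it; y points along the fingers, z is the direction in which the jaws open and shut, and the axes are right-handed (so a half turn about y gives the same grasp; the last joint's range is limited). The gripper opens to 85 mm and grips with 20 to 120 N. Pads are 22 mm wide; open, the fingers measure 114 mm over their backs; the gripper's body (76 mm by 85 mm) begins 54 mm behind the grasp point. The pads swing forward as they close: fully open they stand 13 mm farther back than shut.
Start: joints at [-1.4, 0.383, 0.016, 1.37, -0.006, 1.388, -0.046], TCP at [144.744, 607.989, 204.079] pointing down, gripper open.
Joint ranges: [-2.95, 2.95], [-0.25, 2.06], [-1.52, 1.56], [0.18, 2.33], [-1.44, 4.58], [0.02, 2.06], [-3.01, 3.01]. Speed limits (rad/s): [2.39, 2.39, 3.01, 3.01, 3.14, 3.14, 3.14].

### API

Orientations are given as a unit quaternion [w, x, y, z].
In Python, from rig import arm gives the robot as it stands. Calls block until the motion is done:
- arm.goto(position, orientation): joint-space move of the TCP to a pose.
- arm.movel(position, frame=None, max_speed=150): straight line of the TCP; frame=None keeps the orientation; max_speed is the mean speed in mm/s.
- arm.goto_joints(angles): joint-space move.
- arm.open() and arm.close(): open the fingers fully, or close them until they stop; the grip force is fixed at half the most.
- arm.wait(seconds).
- arm.inverse_kinematics(position, orientation): joint angles nearest the present ones, or None.
- arm.get_obs(): the state.
- arm.camera(name): name is "side" or "top"; returns the picture (420x560x3 uint8, red, green, blue); there is no depth.
- arm.camera_info(name): a dict with "fx", "fy", "cx", "cy" (pixels), "k1" (the pictures are not rectified: a ray, as slopes to the right and down, at radius r is drawn at 1 + k1 r^2 times it, then the intrinsics apply), "rvec" (rotation vector, rad) and "tvec" (3), from world to camera coordinates, as OpenCV has them. Camera axes: x right, y down, z forward; pixel columns grow to the right and rows downward; lengths in mm; the calibration is good to about 2 mm. A picture is of the moment at which its call begins. camera_info takes no time and is no camera call.
A pose or a line that the arm cannot do raises arm.Unreachable and nothing moves.
- arm.hand_in(): hands the job in, once; it reports no verdict.
The state is a dict: "time": time; "qpos": joint angles; "joint_velocities": joint speeds; "joint_efforts": joint torques, N m; "ee_pos": TCP position; "eef_rot": TCP orientation; "force": force on the tool from outside, world axes, zero at the start; "ft_torque": the same for the moment, N m; "gripper_width": finger opening in mm.
Only numpy, scipy, OpenCV 4.12 (cv2) and the standard library are available. Lean on these libraries where they do the work, as an engineer would, in place of code of your own. Each camera call takes 0.05 s, during which the arm holds its last target.

## Working session

There is one attempt and no reset: what is moved stays moved. The work goes in short steps, each a Python script; the robot and the scene stay as the last script left them, time stands still between calls to the robot, and variables do not carry over. Pictures are saved under pics/ and viewed, and the job is handed in when it is done.

```bash
ls; mkdir -p pics; python3 - <<'E'
from rig import arm
import cv2
for n in("side","top"):
    im=arm.camera(n); cv2.imwrite(f"pics/{n}0.png",im[:,:,::-1]); print(n,arm.camera_info(n))
o=arm.get_obs(); print(o)
E
```

```text
pics
side {'fx': 429.79304058760454, 'fy': 429.79304058760454, 'cx': 280.36138181455004, 'cy': 211.89457307606745, 'k1': -0.08954516735223664, 'rvec': array([ 0.13944279, -2.73241099,  1.43396953]), 'tvec': array([ 549.96495922,   95.25034291, 1070.08270652])}
top {'fx': 515.6339556595234, 'fy': 515.6339556595234, 'cx': 286.01824037534357, 'cy': 208.86904255092404, 'k1': -0.0893277428259908, 'rvec': array([ 2.16716204, -2.14570248,  0.12898971]), 'tvec': array([  10.55856611,  520.54487426, 1423.72367839])}
{'time': 0.1, 'qpos': array([-1.39989558,  0.38414721,  0.01639033,  1.37106566, -0.00632717,
        1.38826931, -0.04646979]), 'joint_velocities': array([-0.00076977, -0.00249755,  0.00127968, -0.00378479, -0.00048183,
       -0.00156939,  0.00272965]), 'joint_efforts': array([ 2.71232471e-03, -6.29140949e+01,  8.47072173e-01, -3.72755563e+01,
        1.67595892e-02,  1.06759934e-02,  2.39611586e-05]), 'ee_pos': array([144.63787633, 607.48208405, 203.17583488]), 'eef_rot': array([-0.70163673,  0.70293026, -0.08251985,  0.08237365]), 'force': array([0.39784425, 1.14303574, 0.81771417]), 'ft_torque': array([-0.01070638, -0.04844739, -0.00870995]), 'gripper_width': 85.64839824492363}
```

View pics/side0.png

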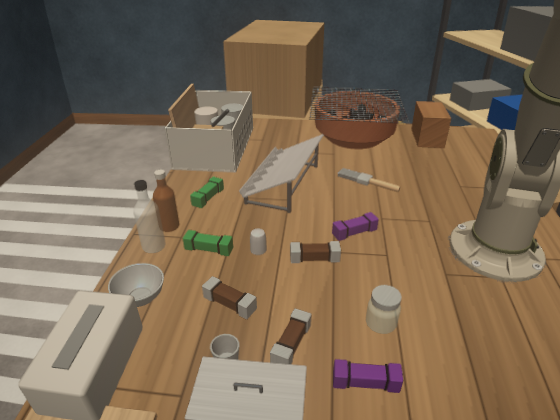

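View pics/top0.png

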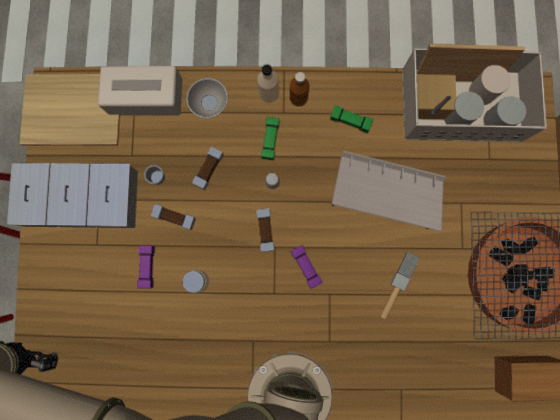

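Top view: there are three dark-brown mills with steel caps, at (208,168), (173,217) and (265,230). The same shapes in green at (270,138) and (351,119), and in purple at (146,266) and (306,266), are decoys. The rack is at about (390,190). Next is an enlarged crop to confirm, plus the masks.

```bash
cat > h.py <<'E'
import numpy as np, cv2
from rig import arm
def cam(n):
    i=arm.camera_info(n); K=np.array([[i['fx'],0,i['cx']],[0,i['fy'],i['cy']],[0,0,1.]])
    D=np.array([i['k1'],0,0,0.]); R,_=cv2.Rodrigues(np.array(i['rvec'])); return K,D,R,np.array(i['tvec'])
def ray(n,uv):
    K,D,R,t=cam(n); p=cv2.undistortPoints(np.array(uv,float).reshape(-1,1,2),K,D).reshape(-1,2)
    d=np.c_[p,np.ones(len(p))]@R; return -R.T@t, d
def plane(n,uv,z):
    o,d=ray(n,uv); return o+d*((z-o[2])/d[:,2])[:,None]
def proj(n,P):
    K,D,R,t=cam(n); return cv2.projectPoints(np.array(P,float).reshape(-1,1,3),cv2.Rodrigues(R)[0],t,K,D)[0].reshape(-1,2)
def tri(uvs):  # {name:uv}
    A=np.zeros((3,3));b=np.zeros(3)
    for n,uv in uvs.items():
        o,d=ray(n,[uv]); d=d[0]/np.linalg.norm(d[0]); M=np.eye(3)-np.outer(d,d); A+=M;b+=M@o
    return np.linalg.solve(A,b)
E
python3 - <<'E'
from h import *
t=cv2.imread('pics/top0.png'); s=cv2.imread('pics/side0.png')
cv2.imwrite('pics/c1.png',cv2.resize(t[130:270,130:290],None,fx=5,fy=4.2857,interpolation=cv2.INTER_CUBIC)[:600] if 0 else cv2.resize(t[130:270,130:290],None,fx=4,fy=4,interpolation=cv2.INTER_CUBIC))
cv2.imwrite('pics/c2.png',cv2.resize(t[140:240,320:460],None,fx=5.5,fy=5.5,interpolation=cv2.INTER_CUBIC))
cv2.imwrite('pics/c3.png',cv2.resize(s[125:215,230:335],None,fx=6,fy=6,interpolation=cv2.INTER_CUBIC))
cv2.imwrite('pics/c4.png',cv2.resize(s[220:370,190:350],None,fx=4,fy=4,interpolation=cv2.INTER_CUBIC))
E
```

```text
(no output)
```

View pics/c1.png

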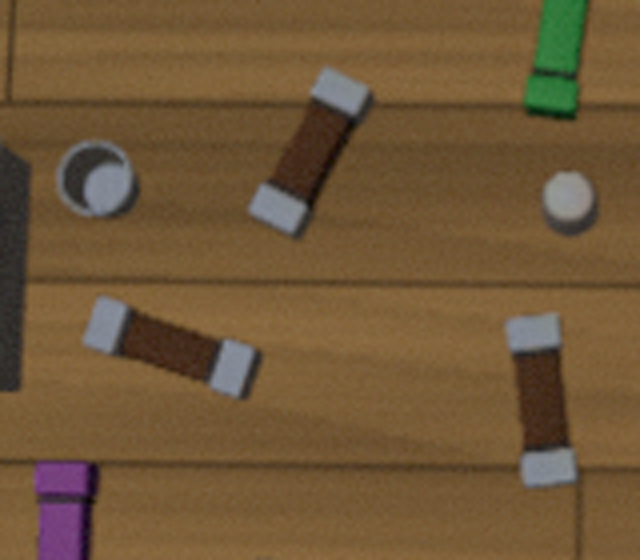

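View pics/c2.png

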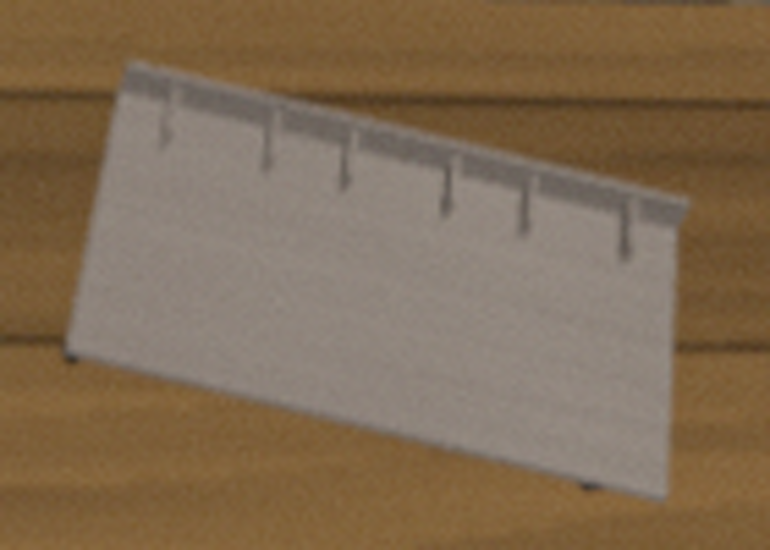

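View pics/c3.png

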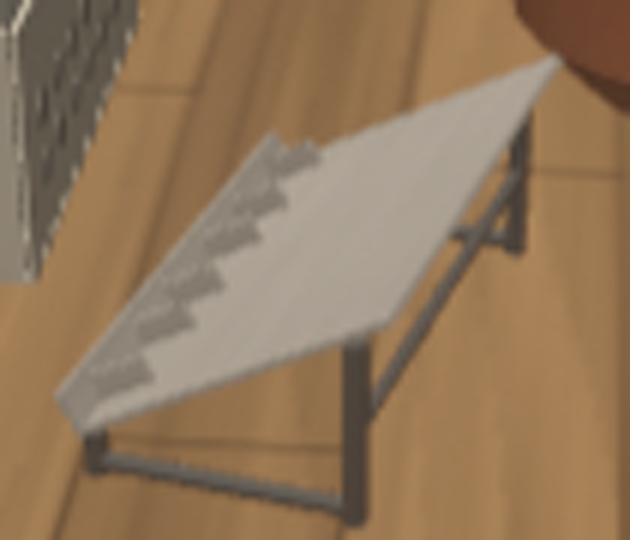

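View pics/c4.png

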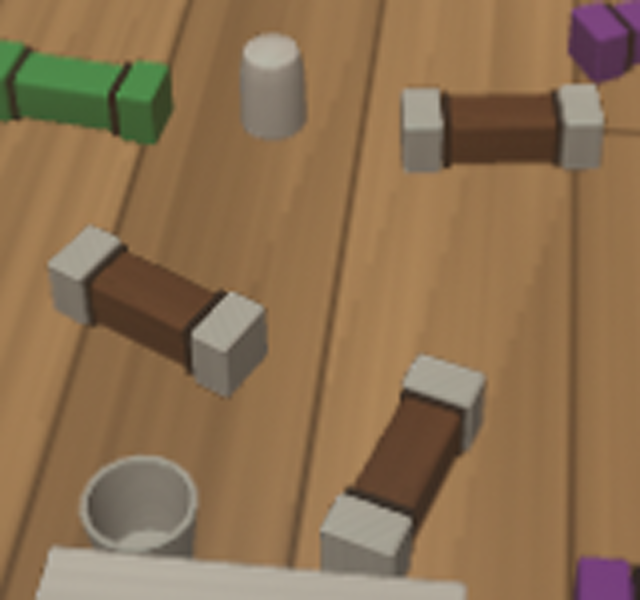

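```bash
cat > meas.py <<'E'
from h import *
def mills(im,boxes,z=38):
    hsv=cv2.cvtColor(im,cv2.COLOR_BGR2HSV); out=[]
    m=((hsv[...,1]<60)&(hsv[...,2]>110)).astype(np.uint8)
    for (x0,y0,x1,y1) in boxes:
        n,l,st,ce=cv2.connectedComponentsWithStats(m[y0:y1,x0:x1])
        ix=np.argsort(-st[1:,4])[:2]+1
        c=[]
        for i in ix:
            ys,xs=np.nonzero(l==i); 
            r=cv2.minAreaRect(np.c_[xs,ys].astype(np.float32)); c.append((r[0][0]+x0,r[0][1]+y0))
        P=plane('top',c,z); out.append((c,st[ix,4],P))
    return out
E
python3 - <<'E'
from meas import *
t=cv2.imread('pics/top0.png')
B=[(188,142,226,194),(148,202,197,234),(252,204,278,256)]
for c,a,P in mills(t,B):
    d=P[0]-P[1]; print(np.round(c,1),a,P.mean(0).round(1),'len',np.hypot(*d[:2]).round(1),'ang',np.degrees(np.arctan2(d[1],d[0])).round(1))
# side dark-brown check: caps mid by side view
g=t[140:240,320:460]; hsv=cv2.cvtColor(g,cv2.COLOR_BGR2HSV)
m=((hsv[...,1]<70)&(hsv[...,2]>60)).astype(np.uint8); m=cv2.morphologyEx(m,cv2.MORPH_OPEN,np.ones((3,3)))
n,l,st,ce=cv2.connectedComponentsWithStats(m); i=1+np.argmax(st[1:,4]); 
c=max(cv2.findContours((l==i).astype(np.uint8),0,2)[0],key=cv2.contourArea)
ap=cv2.approxPolyDP(c,4,True).reshape(-1,2)+[320,140]; print(ap)
hl,hr=plane('top',[(332.7,203.6),(440.9,230.4)],118); print('high',hl,hr,np.linalg.norm(hl-hr))
# lip top: 20 high square to deck -> at rack x -75-10, z 30+17.3
a,b=plane('top',[(343.6,151.3),(445.1,176.9)],47.3); print('lip',a,b,np.linalg.norm(a-b))
E
```

```text
[[198.5 181.5]
 [214.3 151.9]] [99 98] [638.7 243.7  38. ] len 96.2 ang 153.7
[[155.7 210.6]
 [187.3 221.6]] [101  99] [496.1 338.8  38. ] len 96.2 ang 71.6
[[262.8 212.3]
 [266.6 246.4]] [106 103] [461.5  74.9  38. ] len 96.4 ang 7.3
[[343 152]
 [332 204]
 [440 230]
 [444 176]]
high [ 525.13852356 -108.62246154  118.        ] [ 456.09828023 -397.39290196  118.        ] 296.90894641272297
lip [ 684.73807975 -146.06464835   47.3       ] [ 614.36640818 -434.89293169   47.3       ] 297.2775629279334
```

```bash
cat >> h.py <<'E'
from scipy.spatial.transform import Rotation as Rot
xd=np.array([-.973,.231,0]); xd/=np.linalg.norm(xd); yd=np.cross([0,0,1],xd); O=np.array([566.4,-270.9,0]); Z=np.array([0,0,1.])
c30,s30=np.cos(np.pi/6),np.sin(np.pi/6)
up=xd*c30+Z*s30; nrm=-xd*s30+Z*c30     # up-slope, deck normal
def W(p): return O+p[0]*xd+p[1]*yd+p[2]*Z
def deck(s,off,y): return O-75*xd+30*Z+s*up+off*nrm+y*yd
BAY={1:95,2:0,3:-95}
def quat(x,y):  # tool x, tool y(pointing)
    z=np.cross(x,y); q=Rot.from_matrix(np.c_[x,y,z]).as_quat(); return [q[3],q[0],q[1],q[2]]
M={'near':(461.5,74.9,7.3),'mid':(496.1,338.8,71.6),'far':(638.7,243.7,153.7)}
def mx(a): return np.array([np.cos(np.radians(a)),np.sin(np.radians(a)),0])
E
python3 - <<'E'
from h import *
for b,y in BAY.items():
  for sg in(1,-1):
    for h in (25,130):
      q=quat(sg*up,-nrm); p=deck(63,h-19,y); r=arm.inverse_kinematics(p,q); print(b,sg,h,p.round(0),None if r is None else np.round(r,2))
for k,(x,y,a) in M.items():
  for sg in(1,-1):
    r=arm.inverse_kinematics([x,y,6],quat(sg*mx(a),-Z)); print(k,sg,None if r is None else np.round(r,2))
im=cv2.imread('pics/side0.png')
pts=[W((77.4,150,118)),W((77.4,-150,118)),deck(0,20,150),deck(0,20,-150),deck(0,0,-150)]+[deck(32,14,BAY[b]+e) for b in BAY for e in(25,-25)]
p2=[]
for n,box in(('side',(230,125,105,90)),('top',(320,140,140,100))):
  im=cv2.imread(f'pics/{n}0.png'); x,y,w,hh=box; im=cv2.resize(im[y:y+hh,x:x+w],None,fx=5.5,fy=5.5,interpolation=cv2.INTER_CUBIC)
  for u in proj(n,pts): cv2.circle(im,tuple(int(v) for v in ((u-[x,y]+.5)*5.5)),4,(0,0,255),1)
  cv2.imwrite(f'pics/chk_{n}.png',im)
E
```

```text
1 1 25 [ 567. -369.   67.] [ 0.21  1.2   0.92  0.65 -0.58  1.98 -1.05]
1 1 130 [ 618. -381.  158.] None
1 -1 25 [ 567. -369.   67.] [ 0.2   1.21  0.95  0.65 -0.61  1.98  2.1 ]
1 -1 130 [ 618. -381.  158.] None
2 1 25 [ 589. -276.   67.] [ 0.02  1.19  1.04  0.78 -0.7   1.98 -1.09]
2 1 130 [ 640. -288.  158.] None
2 -1 25 [ 589. -276.   67.] [ 0.06  1.13  0.86  0.78 -0.56  1.94  1.99]
2 -1 130 [ 640. -288.  158.] None
3 1 25 [ 611. -184.   67.] [-0.08  1.12  0.9   0.83 -0.63  1.94 -1.24]
3 1 130 [ 662. -196.  158.] None
3 -1 25 [ 611. -184.   67.] [-0.06  1.1   0.83  0.83 -0.57  1.93  1.87]
3 -1 130 [ 662. -196.  158.] None
near 1 [-0.73  0.29  0.57  2.04 -0.2   0.87  1.65]
near -1 [-0.92  0.33  0.8   2.05 -0.31  0.88 -1.39]
mid 1 [-0.66  0.5   0.01  1.67 -0.01  0.97  2.17]
mid -1 [-1.    0.54  0.47  1.69 -0.28  0.99 -0.76]
far 1 [-1.12  1.12  1.35  1.45 -1.09  1.42 -1.78]
far -1 [-0.68  0.69  0.41  1.43 -0.29  1.09  0.89]
```

View pics/chk_side.png

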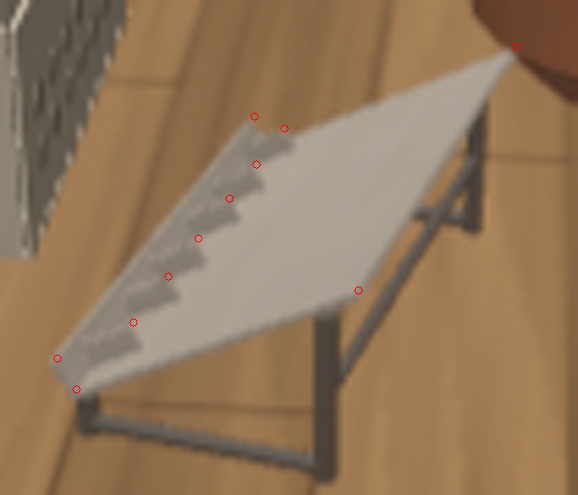

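View pics/chk_top.png

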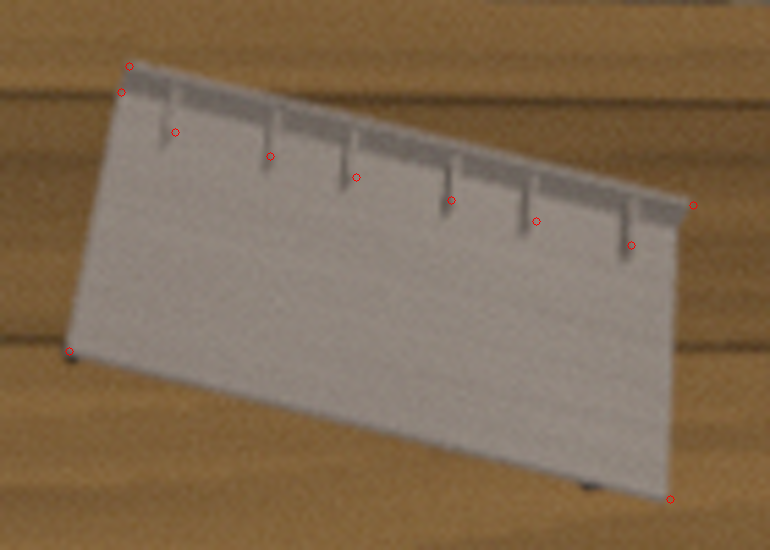

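Both overlays agree with the rack edges to about 1 px. Next I look for a reachable approach above the bays.

```bash
python3 - <<'E'
from h import *
for b,y in BAY.items():
  for sg in(1,-1):
    for dz,dx in ((0,0),(30,0),(60,0),(90,0),(90,30),(120,50),(90,60)):
      q=quat(sg*up,-nrm); p=deck(63,6,y)+[0,0,dz]+dx*xd; r=arm.inverse_kinematics(p,q); print(b,sg,dz,dx,None if r is None else np.round(r,2))
E
```

```text
1 1 0 0 [ 0.21  1.2   0.92  0.65 -0.58  1.98 -1.05]
1 1 30 0 [ 0.23  1.18  0.9   0.61 -0.56  2.03 -1.06]
1 1 60 0 [ 0.4   1.07  0.24  0.53 -0.05  2.05 -1.25]
1 1 90 0 None
1 1 90 30 [ 0.2   1.05  0.86  0.7  -0.46  2.04 -1.02]
1 1 120 50 [ 0.18  0.98  0.85  0.76 -0.41  2.05 -1.01]
1 1 90 60 [ 0.14  0.99  0.89  0.87 -0.42  1.97 -0.98]
1 -1 0 0 [ 0.2   1.21  0.95  0.65 -0.61  1.98  2.1 ]
1 -1 30 0 [ 0.22  1.19  0.94  0.61 -0.59  2.03  2.1 ]
1 -1 60 0 [ 0.4   1.07  0.24  0.53 -0.05  2.05  1.89]
1 -1 90 0 None
1 -1 90 30 [ 0.19  1.07  0.93  0.7  -0.51  2.05  2.14]
1 -1 120 50 [ 0.17  1.    0.91  0.76 -0.45  2.05  2.16]
1 -1 90 60 [ 0.08  1.06  1.11  0.87 -0.58  2.01  2.25]
2 1 0 0 [ 0.02  1.19  1.04  0.78 -0.7   1.98 -1.09]
2 1 30 0 [ 0.03  1.17  1.05  0.75 -0.69  2.02 -1.09]
2 1 60 0 [ 0.06  1.12  0.96  0.7  -0.62  2.05 -1.13]
2 1 90 0 None
2 1 90 30 [ 0.    1.05  1.01  0.83 -0.58  2.04 -1.07]
2 1 120 50 [-0.02  0.97  0.98  0.88 -0.51  2.04 -1.07]
2 1 90 60 [-0.07  0.99  1.04  0.98 -0.54  1.98 -1.03]
2 -1 0 0 [ 0.06  1.13  0.86  0.78 -0.56  1.94  1.99]
2 -1 30 0 [ 0.07  1.11  0.87  0.74 
[... 308 characters left out ...]
1 30 0 [-0.08  1.1   0.92  0.8  -0.63  1.99 -1.24]
3 1 60 0 [-0.06  1.08  0.9   0.76 -0.61  2.04 -1.26]
3 1 90 0 [ 0.04  0.99  0.59  0.7  -0.39  2.05 -1.37]
3 1 90 30 [-0.13  1.01  0.97  0.88 -0.6   2.04 -1.2 ]
3 1 120 50 [-0.16  0.95  1.    0.93 -0.57  2.05 -1.18]
3 1 90 60 [-0.21  0.98  1.06  1.02 -0.6   2.   -1.14]
3 -1 0 0 [-0.06  1.1   0.83  0.83 -0.57  1.93  1.87]
3 -1 30 0 [-0.06  1.09  0.85  0.8  -0.58  1.98  1.88]
3 -1 60 0 [-0.05  1.07  0.86  0.76 -0.58  2.03  1.87]
3 -1 90 0 [ 0.23  0.95  0.02  0.68 -0.01  2.04  1.58]
3 -1 90 30 [-0.11  0.99  0.9   0.88 -0.55  2.02  1.91]
3 -1 120 50 [-0.14  0.92  0.91  0.93 -0.51  2.04  1.92]
3 -1 90 60 [-0.18  0.93  0.94  1.02 -0.52  1.97  1.95]
```

```bash
cat > act.py <<'E'
from h import *
def ft(n=8):
    T=[];F=[]
    for _ in range(n):
        o=arm.get_obs(); T.append(o['ft_torque']);F.append(o['force']); arm.wait(.02)
    return np.mean(F,0),np.mean(T,0),np.std(T,0)
def pick(k,sg,lift=230):
    x,y,a=M[k]; q=quat(sg*mx(a),-Z)
    arm.goto([x,y,120],q); arm.wait(.15); F0,T0,_=ft()
    arm.movel([x,y,6],max_speed=150); arm.close(); o=arm.get_obs(); print('t',o['time'],'w',o['gripper_width'],o['ee_pos'].round(1))
    arm.movel([x,y,30],max_speed=60);arm.movel([x,y,120],max_speed=200); arm.wait(.3); F1,T1,s=ft()
    print('F',(F1-F0).round(2),'T',(T1-T0).round(3),s.round(3))
    # tool x axis in world = sg*mx ; torque = r x (-mg z): r along u gives moment mg*r*(z x ... ) 
    u=sg*mx(a); t=(T1-T0)@np.cross(u,-Z); print('moment on +toolx side (pos=>heavy at +toolx):',t.round(3))
    arm.movel([x,y,lift],max_speed=250); o=arm.get_obs(); print('t',o['time'],'w',o['gripper_width'],'q',o['qpos'].round(2))
    return t
E
python3 - <<'E'
from act import *
pick('near',1)
im=arm.camera('side'); cv2.imwrite('pics/l1.png',im[:,:,::-1])
E
```

```text
t 4.1667 w 26.593906239817766 [461.9  74.9   6.8]
F [-0.5   0.18  0.02] T [0.004 0.006 0.005] [0.029 0.03  0.024]
moment on +toolx side (pos=>heavy at +toolx): 0.006
t 6.3417 w -0.005141177110975269 q [-0.82  0.01  0.61  1.76 -0.01  1.37  1.48]
```

View pics/l1.png

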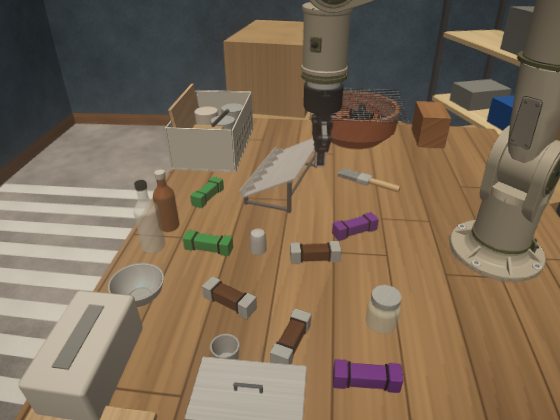

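```bash
python3 - <<'E'
from meas import *
im=arm.camera('top')[:,:,::-1].copy(); cv2.imwrite('pics/t1.png',im); s=cv2.imread('pics/l1.png')
o=arm.get_obs(); print(o['time'],o['ee_pos'],o['eef_rot'],o['gripper_width'])
for n,g in(('top',im),('side',s)):
  for h in(0,50,100):
    u=proj(n,[o['ee_pos']+[0,0,h]])[0]; print(n,h,u); cv2.circle(g,tuple(int(v) for v in u),3,(0,0,255),1)
cv2.imwrite('pics/d.png',np.hstack([cv2.resize(im[150:290,200:330],None,fx=3,fy=3),cv2.resize(s[60:200,260:390],None,fx=3,fy=3)]))
s0=cv2.imread('pics/side0.png'); 
a=cv2.resize(s0[225:280,270:360],None,fx=4,fy=4); b=cv2.resize(s[225:280,270:360],None,fx=4,fy=4); cv2.imwrite('pics/e.png',np.vstack([a,b]))
E
```

```text
6.4417 [460.78778981  74.7927593  228.87970401] [-0.70546781  0.70587391  0.04437898 -0.04569135] -0.28360541413131185
top 0 [261.2619836  223.05175045]
top 50 [260.18324891 221.01290534]
top 100 [259.01185576 218.79868551]
side 0 [319.02274323 176.24354977]
side 50 [320.10373193 155.34380606]
side 100 [321.23410628 133.15110642]
```

View pics/d.png

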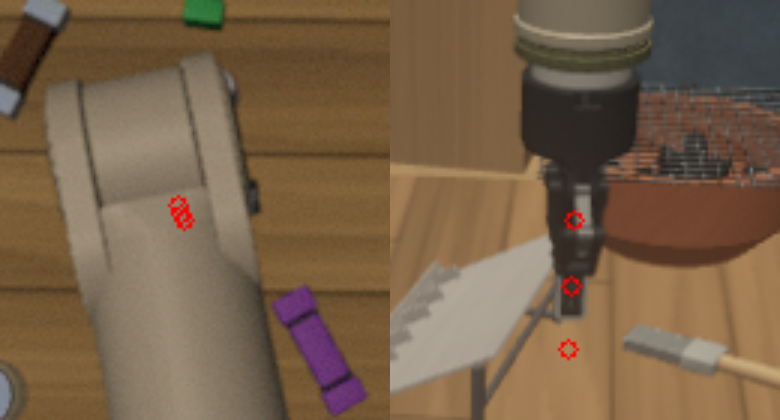

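View pics/e.png

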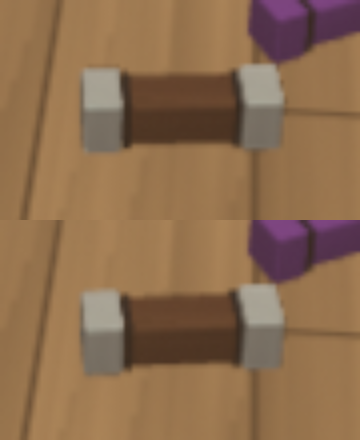

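```bash
python3 - <<'E'
from meas import *
print(proj('top',[[144.6,607.5,203.2]]), proj('side',[[144.6,607.5,203.2]]))
t=cv2.imread('pics/top0.png'); u=proj('top',[[144.6,607.5,203.2]])[0]
g=t[330:390,0:90]; g=cv2.resize(g,None,fx=6,fy=6,interpolation=cv2.INTER_CUBIC)
cv2.circle(g,tuple(int(v) for v in ((u-[0,330]+.5)*6)),5,(0,0,255),1); cv2.imwrite('pics/f.png',g)
s=cv2.imread('pics/l1.png'); g=cv2.resize(s[100:190,280:370],None,fx=6,fy=6,interpolation=cv2.INTER_CUBIC)
for h in (0,10,20,30):
  u=proj('side',[[460.8,74.8,229+h]])[0]; cv2.circle(g,tuple(int(v) for v in ((u-[280,100]+.5)*6)),5,(0,0,255),1)
cv2.imwrite('pics/g.png',g)
E
```

```text
[[ 45.4179544  348.64677038]] [[569.23476745 434.41396531]]
```

View pics/f.png

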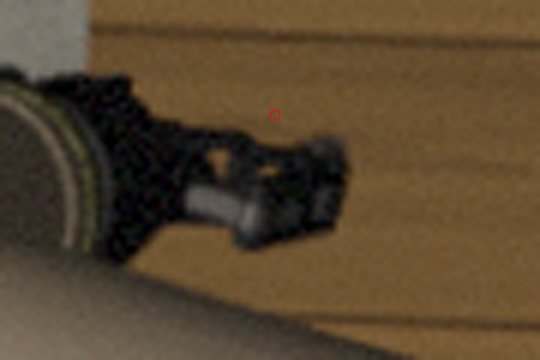

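View pics/g.png

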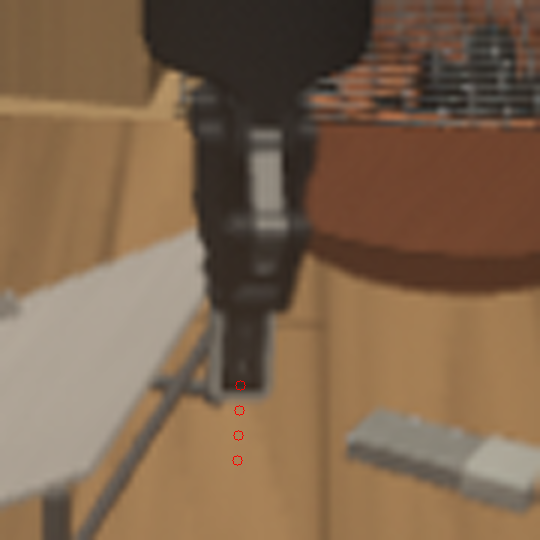

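```bash
python3 - <<'E'
from meas import *
print('base',proj('top',[[0,0,20]]),proj('side',[[0,0,20]]))
for n in('top','side'):
  K,D,R,t=cam(n); print(n,'cam at',(-R.T@t).round(0))
d=np.array([np.sin(.7),0,-np.cos(.7)]); yv=np.array([0,1.,0]); x=np.cross(d,yv)
arm.goto([620,60,170],quat(x,d)); arm.wait(.4)
o=arm.get_obs(); print(o['time'],o['ee_pos'],o['eef_rot'],quat(x,d),o['qpos'].round(3))
for n in('top','side'):
  im=arm.camera(n)[:,:,::-1].copy(); cv2.imwrite(f'pics/k_{n}.png',im); u=proj(n,[o['ee_pos']])[0]; print(n,u)
  x0,y0=int(u[0])-50,int(u[1])-50; g=cv2.resize(im[max(y0,0):y0+100,max(x0,0):x0+100],None,fx=6,fy=6,interpolation=cv2.INTER_CUBIC)
  cv2.circle(g,tuple(int(v) for v in ((u-[x0,y0]+.5)*6)),5,(0,0,255),1); cv2.imwrite(f'pics/kz_{n}.png',g); print(x0,y0)
E
```

```text
base [[289.82943132 396.84572478]] [[498.08144892 243.09073918]]
top cam at [ 342.   10. 1477.]
side cam at [458. 879. 689.]
7.7833 [620.1504838   59.98275159 170.17427608] [-0.66419799  0.66425264  0.24245928  0.24253446] [np.float64(-0.6642368153159851), np.float64(0.6642368153159851), np.float64(0.2424653649057487), np.float64(0.2424653649057487)] [-0.717 -0.068  0.46   2.18   0.524  0.383  0.899]
top [269.13778558 163.83607612]
219 113
side [247.97229643 192.04026941]
197 142
```

View pics/kz_top.png

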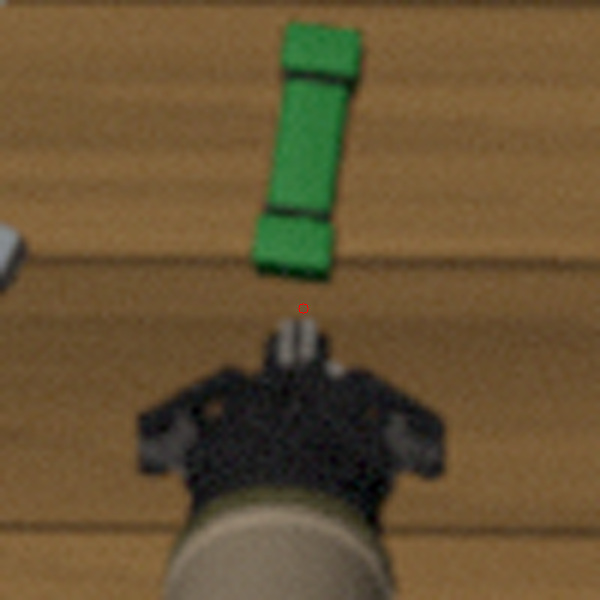

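View pics/kz_side.png

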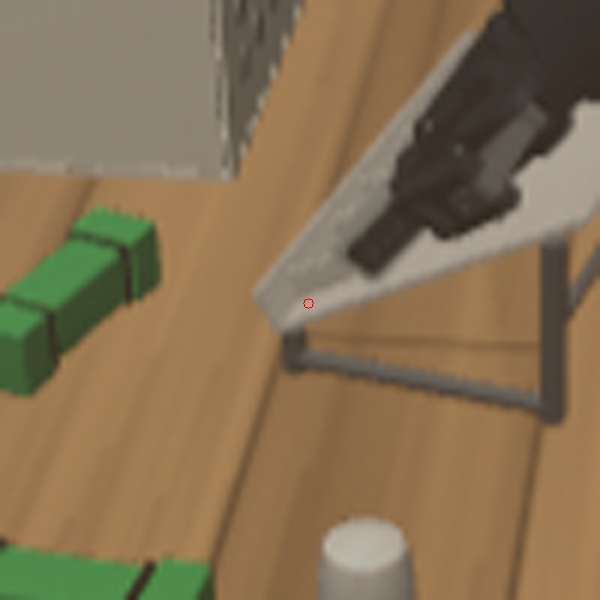

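```bash
python3 - <<'E'
from meas import *
p=tri({'top':(268.5,165.3),'side':(256.5,185.2)}); e=np.array([620.15,59.98,170.17]); d=np.array([np.sin(.7),0,-np.cos(.7)])
print(p,p-e,(p-e)@d, proj('top',[p]),proj('side',[p]))
# tip observed in first lifted pose: side px (280+244/6-.5,100+393/6-.5); assume same along-tool offset
for k in(0,20,25,30): print(k,proj('side',[[460.8,74.8,229+k]]))
print((280+244/6-.5,100+393/6-.5))
E
```

```text
[605.7136699   60.44072424 190.8970412 ] [-14.4363301    0.46072424  20.7270412 ] -25.153054719958 [[268.58791701 167.70255915]] [[253.84361364 184.64983168]]
0 [[319.01947943 176.19614677]]
20 [[319.44600402 167.9846981 ]]
25 [[319.55384804 165.90100553]]
30 [[319.66218004 163.80481171]]
(320.1666666666667, 165.0)
```

The fingertips sit about 25 mm short of the reported TCP along the tool axis. Both poses agree on this, and the sideways error is about 1 mm. The first grasp closed just above the mill, and the mill did not move. I'll correct for the offset and retry.

```bash
cat > act.py <<'E'
from h import *
PZ=-16.
def ft(n=8):
    T=[];F=[]
    for _ in range(n):
        o=arm.get_obs(); T.append(o['ft_torque']);F.append(o['force']); arm.wait(.02)
    return np.mean(F,0),np.mean(T,0)
def pick(k,sg,lift=200):
    x,y,a=M[k]; q=quat(sg*mx(a),-Z)
    arm.goto([x,y,90],q); arm.wait(.15); F0,T0=ft()
    arm.movel([x,y,PZ+7],max_speed=130); o=arm.get_obs(); df=o['force']-F0; print('F down',df.round(1),o['ee_pos'].round(1))
    if abs(df[2])>8: print('STOP contact'); return None
    arm.movel([x,y,PZ],max_speed=40); print('F',(arm.get_obs()['force']-F0).round(1))
    arm.close(); arm.wait(.1); o=arm.get_obs(); print('t',o['time'],'w',o['gripper_width'],o['ee_pos'].round(1))
    if o['gripper_width']<25: return None
    arm.movel([x,y,PZ+15],max_speed=60);arm.movel([x,y,90],max_speed=200); arm.wait(.3); F1,T1=ft()
    print('F',(F1-F0).round(2),'T',(T1-T0).round(3))
    u=sg*mx(a); t=(T1-T0)@np.cross(u,-Z); print('heavy +toolx if pos:',t.round(3))
    arm.movel([x,y,lift],max_speed=250); o=arm.get_obs(); print('t',o['time'],'w',o['gripper_width'],'q',o['qpos'].round(2))
    return t
E
python3 - <<'E'
from act import *
arm.open()
pick('near',1)
im=arm.camera('side'); cv2.imwrite('pics/l2.png',im[:,:,::-1])
for b,y in BAY.items():
  for sg in(1,-1):
    for dx,dz in((0,0),(60,90)):
      r=arm.inverse_kinematics(deck(63,PZ,y)+dx*xd+[0,0,dz],quat(sg*up,-nrm)); print(b,sg,dz,None if r is None else np.round(r,2))
E
```

```text
F down [-1.1  1.2 -0.6] [462.1  74.9  -8.4]
F [-0.5 -0.3 -0.3]
t 11.5167 w 30.88282351974292 [461.8  74.9 -15.6]
F [-0.19  0.1  -3.24] T [ 0.    -0.113  0.001]
heavy +toolx if pos: -0.112
t 13.55 w 30.883098738054862 q [-0.81  0.03  0.6   1.81 -0.02  1.3   1.49]
1 1 0 [ 0.11  1.33  1.34  0.75 -0.93  2.02 -0.89]
1 1 90 [ 0.01  1.16  1.34  0.95 -0.75  2.02 -0.77]
1 -1 0 [ 0.18  1.19  0.91  0.74 -0.56  1.92  2.11]
1 -1 90 [ 0.08  1.01  1.    0.95 -0.49  1.93  2.22]
2 1 0 [-0.06  1.31  1.34  0.86 -0.94  2.01 -0.96]
2 1 90 [-0.16  1.13  1.35  1.05 -0.75  2.02 -0.87]
2 -1 0 [ 0.02  1.14  0.91  0.86 -0.59  1.9   2.03]
2 -1 90 [-0.08  0.97  1.    1.05 -0.51  1.92  2.11]
3 1 0 [-0.2   1.3   1.34  0.92 -0.97  2.03 -1.06]
3 1 90 [-0.3   1.12  1.35  1.1  -0.79  2.04 -0.99]
3 -1 0 [-0.13  1.14  0.95  0.91 -0.66  1.91  1.94]
3 -1 90 [-0.24  0.96  1.03  1.09 -0.57  1.94  2.  ]
```

View pics/l2.png

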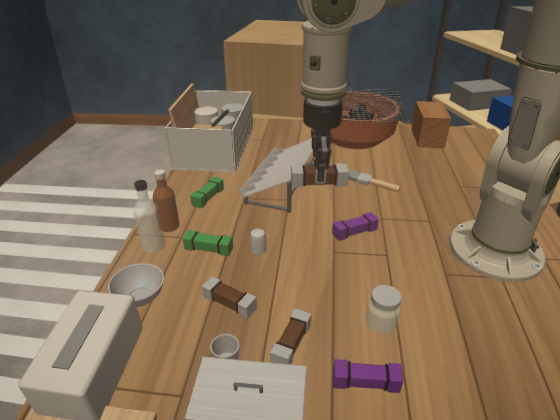

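```bash
cat >> act.py <<'E'
def tgt(b,n,s=63): return deck(s,PZ+n,BAY[b])
def place(b,sg):
    q=quat(sg*up,-nrm); hov=tgt(b,0)+60*xd+90*Z
    best=None
    for g in(1,-1):
        r=arm.inverse_kinematics(hov,quat(g*up,-nrm))
        if r is None: continue
        r=np.array(r)
        if g!=sg: r[6]+= np.pi if r[6]<0 else -np.pi
        if abs(r[6])<2.95 and (best is None or r[5]<best[5]): best=r
    print('hover q',best.round(2)); arm.goto_joints(list(best)); arm.wait(.1)
    o=arm.get_obs(); print('hov err',(o['ee_pos']-hov).round(1),'t',o['time'],'w',round(o['gripper_width'],1)); 
    arm.movel(tgt(b,26,73),(q) if 0 else None,max_speed=130)
    arm.movel(tgt(b,5),max_speed=60); arm.wait(.15); F0,_=ft(5)
    for n in np.arange(4,-4.1,-1):
        arm.movel(tgt(b,n),max_speed=25); F,_=ft(3); f=(F-F0)@nrm; print(n,f.round(2),end=' ')
        if f>2.5: break
    o=arm.get_obs(); print('\nend',(o['ee_pos']-tgt(b,0)).round(1),'q',o['qpos'].round(2),'t',o['time'])
def leave(b):
    arm.open(); arm.movel(tgt(b,60)+40*xd,max_speed=150); print('t',arm.get_obs()['time'])
E
python3 - <<'E'
from act import *
place(1,1)
for n in('top','side'): cv2.imwrite(f'pics/p1_{n}.png',arm.camera(n)[:,:,::-1])
E
python3 - <<'E'
import cv2,numpy as np
a=cv2.imread('pics/p1_side.png')[90:220,220:350]; b=cv2.imread('pics/p1_top.png')[130:260,330:460]
cv2.imwrite('pics/p1.png',cv2.resize(np.hstack([a,b]),None,fx=3,fy=3,interpolation=2))
E
```

```text
hover q [ 0.08  1.01  1.    0.95 -0.49  1.93 -0.92]
hov err [0.7 0.7 0.4] t 15.775 w 30.7
4.0 -0.5 3.0 -0.46 2.0 0.02 1.0 -0.06 0.0 6.93 
end [ 0.4 -0.1  0.7] q [ 0.17  1.19  0.93  0.74 -0.58  1.92 -1.02] t 18.8917
```

View pics/p1.png

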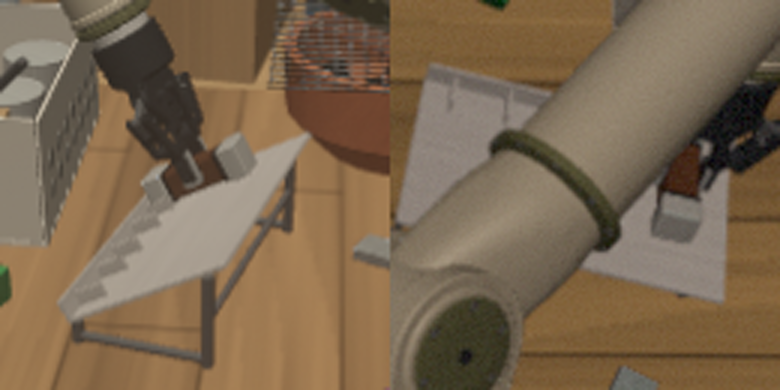

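```bash
python3 - <<'E'
from act import *
leave(1)
cv2.imwrite('pics/q1_side.png',arm.camera('side')[:,:,::-1])
arm.movel(tgt(1,0)+60*xd+150*Z,max_speed=200)
sg=1
print(pick('mid',-1))
for n in('top','side'): cv2.imwrite(f'pics/q2_{n}.png',arm.camera(n)[:,:,::-1])
E
python3 - <<'E'
import cv2,numpy as np
a=cv2.imread('pics/q2_side.png')[100:215,230:345]; b=cv2.imread('pics/q2_top.png')[130:245,340:455]
cv2.imwrite('pics/p2.png',cv2.resize(np.hstack([a,b]),None,fx=3.4,fy=3.4,interpolation=2))
E
```

```text
t 20.0667
F down [ 0.2 -0.1 -0.4] [496.8 339.   -8.2]
F [ 0.9 -0.   0.9]
t 25.475 w 30.82594977842583 [496.5 339.  -15.6]
F [ 0.07  0.06 -3.51] T [ 0.099 -0.036  0.007]
heavy +toolx if pos: 0.105
t 27.5083 w 30.73335345570185 q [-1.28  0.43  0.88  1.48 -0.33  1.39 -0.71]
0.10496099906318615
```

View pics/p2.png

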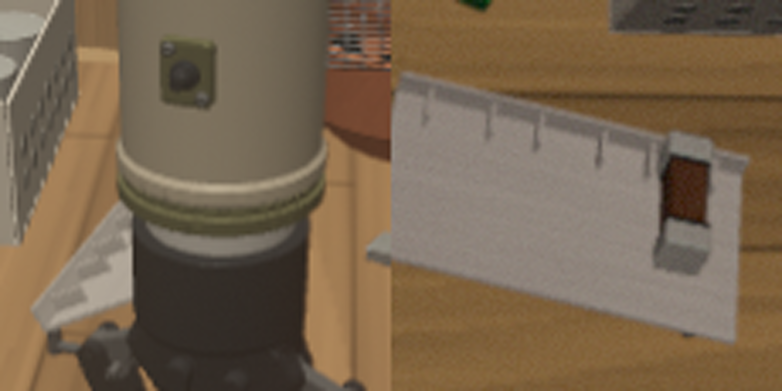

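View pics/q2_side.png

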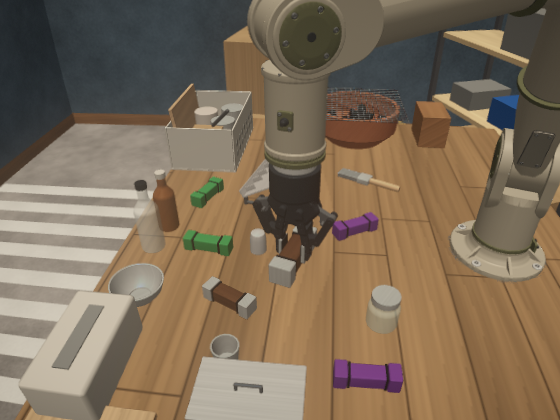

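```bash
python3 - <<'E'
from meas import *
# bay1 mill: expected vs seen cap-top centres (top camera)
P=[deck(63+e,38,95) for e in(-48,48)]; u=proj('top',P); print('expected',u.round(1))
im=cv2.imread('pics/q2_top.png')[130:245,340:455]
g=cv2.resize(im[25:110,60:115],None,fx=7,fy=7,interpolation=2)
poly=[deck(63+e,38,95+w) for e,w in((-60,-19),(-36,-19),(-36,19),(-60,19))],[deck(63+e,38,95+w) for e,w in((60,-19),(36,-19),(36,19),(60,19))]
for p in poly: cv2.polylines(g,[((proj('top',p)-[400,155]+.5)*7).astype(int)],True,(0,0,255),1)
for e in(25,-25): cv2.polylines(g,[((proj('top',[deck(0,14,95+e),deck(32,14,95+e)])-[400,155]+.5)*7).astype(int)],True,(0,255,0),1)
cv2.imwrite('pics/r1.png',g)
E
```

```text
expected [[428.8 172. ]
 [427.4 198.1]]
```

View pics/r1.png

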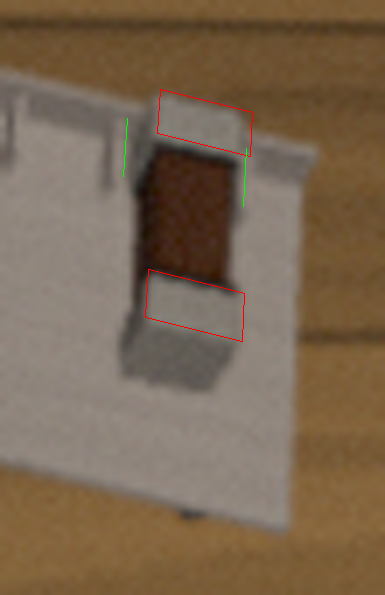

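Mill 1 lies in bay 1 between its guides. My rack picks carried a half-pixel bias of about 1 mm, so I'm correcting for that. Mill 2 is heavy on the +tool-x side.

```bash
sed -i 's/O=np.array(\[566.4,-270.9,0\])/O=np.array([567.3,-269.6,0])/' h.py; python3 - <<'E'
from act import *
place(2,-1)
cv2.imwrite('pics/p2_side.png',arm.camera('side')[:,:,::-1])
leave(2)
arm.movel(tgt(2,0)+60*xd+150*Z,max_speed=200)
cv2.imwrite('pics/p2b_side.png',arm.camera('side')[:,:,::-1])
E
python3 - <<'E'
import cv2,numpy as np
a=cv2.imread('pics/p2_side.png')[90:220,220:350]; b=cv2.imread('pics/p2b_side.png')[90:220,220:350]
cv2.imwrite('pics/p3.png',cv2.resize(np.hstack([a,b]),None,fx=3,fy=3,interpolation=2))
E
```

```text
hover q [-0.01  0.89  0.78  1.04 -0.37  1.89  2.01]
hov err [0.7 1.  0.1] t 30.025 w 31.1
4.0 -0.81 3.0 -1.18 2.0 -0.15 1.0 -0.55 0.0 3.99 
end [ 0.3 -0.1  0.5] q [ 0.07  1.09  0.73  0.85 -0.46  1.87  1.96] t 33.1417
t 34.2667
```

View pics/p3.png

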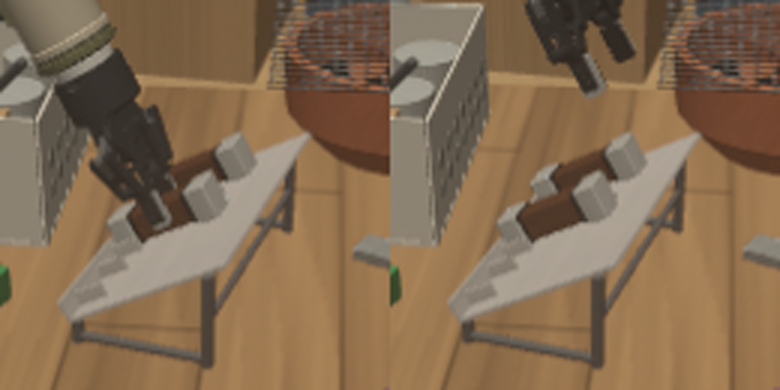

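Mills 1 and 2 lie in their bays. Next is the third mill, at (208,168).

```bash
python3 - <<'E'
from act import *
t=pick('far',-1)
if t is not None and abs(t)>.05:
    place(3, 1 if t<0 else -1)
for n in('top','side'): cv2.imwrite(f'pics/p4_{n}.png',arm.camera(n)[:,:,::-1])
E
python3 - <<'E'
import cv2,numpy as np
a=cv2.imread('pics/p4_side.png')[90:220,220:350]; b=cv2.imread('pics/p4_top.png')[130:260,330:460]
cv2.imwrite('pics/p4.png',cv2.resize(np.hstack([a,b]),None,fx=3,fy=3,interpolation=2))
E
```

```text
F down [-0.1 -0.5  0.7] [639.5 243.7  -8. ]
F [0.3 0.7 0.4]
t 39.0833 w 31.2798722444746 [638.9 243.7 -15.6]
F [-0.21 -0.12 -3.54] T [0.047 0.082 0.02 ]
heavy +toolx if pos: 0.094
t 41.1167 w 30.688972531468615 q [-0.91  0.63  0.85  1.22 -0.46  1.49  0.99]
hover q [-0.15  0.87  0.78  1.09 -0.42  1.89  1.89]
hov err [0.9 1.8 0.2] t 42.7917 w 30.9
4.0 0.07 3.0 0.25 2.0 0.07 1.0 0.15 0.0 4.77 
end [ 0.3 -0.1  0.5] q [-0.06  1.07  0.73  0.9  -0.5   1.86  1.85] t 45.9083
```

View pics/p4.png

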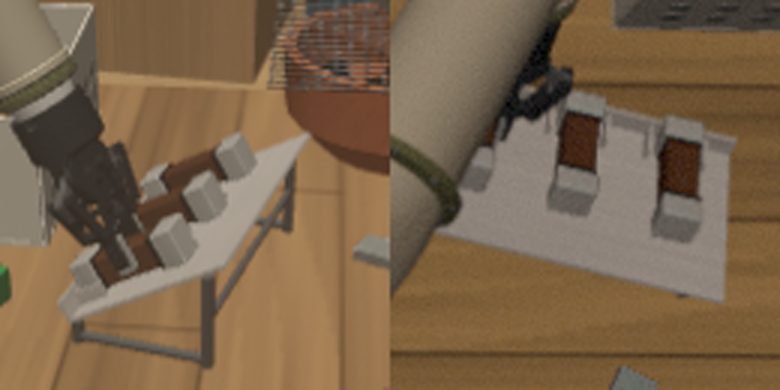

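```bash
python3 - <<'E'
from act import *
leave(3)
arm.movel(tgt(3,0)+60*xd+150*Z,max_speed=200)
arm.goto([460,120,280],quat(mx(0),-Z)); arm.wait(.3)
for n in('top','side'): cv2.imwrite(f'pics/z_{n}.png',arm.camera(n)[:,:,::-1])
o=arm.get_obs();print(o['time'],o['gripper_width'])
a=cv2.imread('pics/z_top.png'); b=cv2.imread('pics/top0.png')
g=cv2.resize(a[140:240,320:460],None,fx=5.5,fy=5.5,interpolation=2)
for y in BAY.values():
  for s in(-1,1):
    p=[deck(63+s*e,38,y+w) for e,w in((60,-19),(36,-19),(36,19),(60,19))]
    cv2.polylines(g,[((proj('top',p)-[320,140]+.5)*5.5).astype(int)],True,(0,0,255),1)
cv2.imwrite('pics/z_rack.png',g)
E
```

```text
t 47.0833
49.4083 85.47681680812504
```

View pics/z_rack.png

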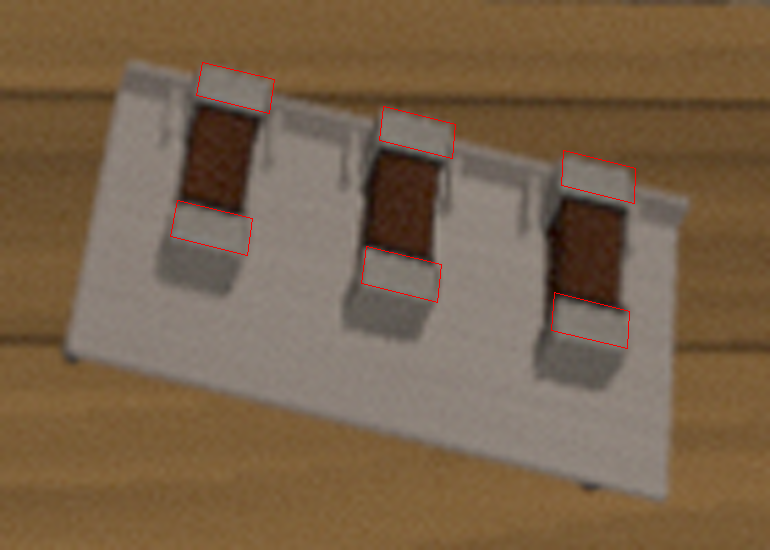

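View pics/z_side.png

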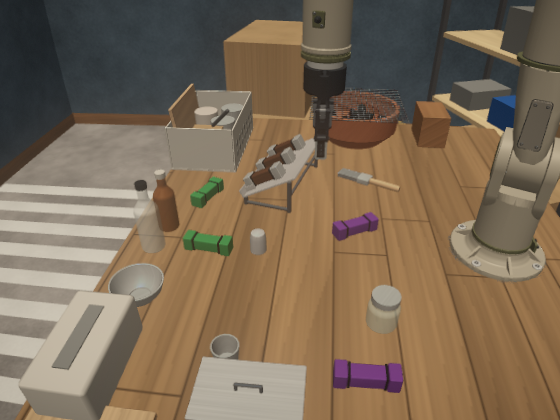

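View pics/z_top.png

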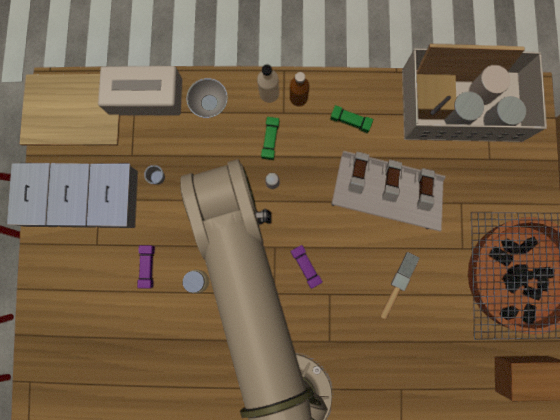

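All three mills match the predicted outlines to about 1 px, lie straight between their guides and rest near the lip. The bystanders have not moved, and the arm is clear.

```bash
python3 - <<'E'
from rig import arm
print(arm.hand_in(), arm.get_obs()['time'])
E
```

```text
the job is handed in; nothing more can be done
the job is handed in; nothing more can be done
```

The three brown mills are in the rack, one to a bay, each with its heavy end at the lip. I handed the job in at about 49.4 s of the 67 s allowed.

- **Finding the heavy ends:** I lifted each mill by its middle and read the wrist moment, which came out at 0.11, 0.10 and 0.09 N m. That was clear each time, though a little under the stated 0.12 N m. The weights read 3.2 to 3.5 N.
- **Placing:** I lowered each mill along the deck normal in 1 mm steps until I felt 4 to 7 N of contact, then released it.
- **Last checks:** In the final top view the mills match their expected outlines to about 1 px (roughly 3 mm) and lie between the guides. The bystanders and the green and purple look-alikes appear unmoved in the pictures, and the gripper is open and clear of the rack.
- **What went wrong:**
    - My first grasp closed just above the mill, because the real fingertips stand about 25 mm short of the reported tool point. I measured this in the cameras and corrected for it; the mill had not moved.
    - My first rack fit was also off by half a pixel (about 1 mm). I corrected it before the second mill, so the mill in bay 1 sits about 1 to 3 mm off nominal but still between its guides.

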